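Slide the bearing plate under the low reaction bar

ROBOT

A 6-joint arm with a two-finger parallel gripper is mounted at the origin on the work surface. World frame = base frame: x ahead of the robot, y to its left, z up, the work surface at z = 0. Lengths are in m, angles in rad, forces in N, time in s.
With the tool pointing down it reaches from about 0.25 to 0.8 m from the base axis. Payload 8.5 kg.
Tool frame: the origin (TCP) lies on the centre line of the jaws, within the pads' length; the fingertips stand robot.tip_reach ahead of it and the grasp point (between the pads) lies 6 mm ahead of it (robot.tip_reach is the distance from the TCP to the fingertips, in m); x points along the fingers, y is the direction in which the jaws open and shut, and the axes are right-handed (so a half turn about x gives the same grasp; the last joint's range is limited). The gripper opens to 85 mm and grips with 20 to 120 N. Pads are 22 mm wide; open, the fingers measure 114 mm over their backs; the gripper's body (76 mm by 85 mm) begins 54 mm behind the grasp point. The pads swing forward as they close: fully open they stand 13 mm farther back than shut.
Start: joints at [1.163, 0.238, -0.013, 1.319, 0, 1.571], TCP at [0.208, 0.482, 0.256] pointing down, gripper open.
Joint ranges: [-2.66, 2.66], [-1.03, 1.9], [-1.14, 1.46], [-1.82, 2.27], [-1.45, 1.34], [-3.14, 3.14]. Speed limits (rad/s): [2.22, 2.22, 2.79, 3.14, 3.14, 3.14].

INTERFACE

Orientations are given as a unit quaternion [x, y, z, w].
In Python, from workcell import read_state, imaging, workorder, robot gives the robot as it stands. The module is installed in compiled form; this text tells all that it offers.
- The arm moves only by the shell command python3 -m crank 'ROWS' [OPENING] [FORCE]. ROWS is JSON, a list of rows, each a list of 4 numbers: the shift along the tool's x, y, z in cm, then the turn about the tool's x in rad. A call has 1 to 12 rows; each row shifts and turns the commanded pose from where the row before left it, along the tool's axes as they then stand; what a row does not reach is not made up. A row lasts 1/10 s, in which the tool goes at most 50 mm and 8.59 degrees, less where a joint would pass 70% of its speed; a pose out of reach is approached as far as the arm can. A call is refused whole if a number of a shift passes 5 or a number of a turn 0.15, either way. A call with a gripper value outside its range is refused whole. OPENING is the finger opening in cm, from 0 to 8.54, set as the call begins (- or left out, the last holds). The fingers move at their own pace and stop on an object; FORCE is the grip in N (left out, the last holds). Time passes only in rows, so rows that do not move let the fingers close. It gives the time, the measured TCP pose, the force and the opening at its end, in the units of the state.
- read_state(): the state, without advancing time (a new reading comes with each control period).
- imaging.get_image(name): name is "scene" or "top"; returns a dict with "color" (400x640x3 uint8, blue, green, red), "camera_matrix" (3x3 intrinsics, pixels), "k1" (the pictures are not rectified: a ray, as slopes to the right and down, at radius r is drawn at 1 + k1 r^2 times it, then the intrinsics apply), "rvec" (rotation vector, rad) and "tvec" (3), from world to camera coordinates, as OpenCV has them. Camera axes: x right, y down, z forward; pixel columns grow to the right and rows downward; lengths in m; the calibration is good to about 2 mm. A picture is of the moment at which its call begins. There is no depth.
- workorder.job_done(): hands the job in, once; it reports no verdict.
The state is a dict: "time_s": time; "qpos": joint angles; "joint_vel": joint speeds; "joint_efforts": joint torques, N m; "position": TCP position; "eef_rot": TCP orientation; "force": force on the tool from outside, world axes, zero at the start; "wrist_torque": the same for the moment, N m; "gripper_width": opening from 0.0 (shut) to 1.0 (fully open).
Only numpy, scipy, OpenCV 4.12 (cv2) and the standard library are available. Lean on these libraries where they do the work, as an engineer would, in place of code of your own. Each camera call takes 0.05 s, during which the arm holds its last target.

TASK

Push the flat aluminium bearing plate along the bench, with the fingertips only and without grasping, lifting or tipping it, under the low green bar until the red line across its top is flush with the front of the bar (the side facing the robot), the plate square to the bar and between its feet. Leave the bottle, the tin and the brush where they are, and finish clear of everything.

Things in the scene. Friction and masses are not known exactly. Their poses are not given: they have to be found in the camera images.
- frame: Low reaction frame fixed to the bench: a green bar 50 mm deep (x), 190 mm wide (y), its underside 20 mm and its top 48 mm above the bench (bolt heads to 56 mm, brass disc to 52 mm), on two dark steel feet, each 50 x 41 x 20 mm, that leave an opening 108 mm wide (y from -54 to 54 mm) and 20 mm high. Origin: on the bench under the middle of the bar. Its x axis points through the opening, away from the robot; y along the bar; z up.
- bar_front (a point): Middle of the bar's front (robot-side) face, 25 mm towards -x of the frame's origin, 34 mm above the bench; axes as the frame's.
- plate: Loose bearing plate of bare aluminium, 120 mm long (x), 92 mm wide (y), 14 mm thick, about 0.33 to 0.58 kg, lying flat on the bench on the robot's side of the bar, roughly lined up with the opening, its +x end towards the bar. Origin: centre of its underside.
- red_line (a point): Middle of the red line (4 mm wide, across the plate's full width) on top of the plate, 15 mm towards the plate's -x end from its centre, so 45 mm from its -x (robot-side) edge and 75 mm from its leading edge; 14 mm above its underside; axes as the plate's.
- bottle: Bystander: stoppered clear glass bottle, 72 mm diameter, 152 mm tall, standing; origin at the centre of its underside, z up its axis.
- tin: Bystander: steel sample tin, 64 mm diameter, 50 mm tall, standing; origin at the centre of its underside, z up.
- brush: Bystander: hand brush, about 160 mm long, lying on the bench beyond the bar, roughly parallel to it; x along its length; origin under its middle.
There are look-alikes about, which are no part of the job. Leave any orange or purple look-alike of the frame alone.

How it is judged:
By the outcome, as a careful person would: the job done as asked, in the order asked, and still so for the second after the job is handed in, with the robot touching nothing.
It also fails if it takes over 67 s, if anything falls off the work surface, if the arm or the gripper's body presses on something with over 40 N, if the wrist force passes 120 N, or if a joint passes its speed limit or range.

## Working session

There is one attempt and no reset: what is moved stays moved. The work goes in short steps, Python scripts to look and compute and a shell command to move; the robot and the scene stay as the last step left them, time stands still between calls to the robot, and variables do not carry over. Pictures are saved under pics/ and viewed, and the job is handed in when it is done.

```bash
mkdir -p pics; ls; python3 - <<'E'
from workcell import read_state, imaging, workorder, robot
import cv2
print(robot.tip_reach, [a for a in dir(robot) if a[0]!='_'])
s=read_state()
for k,v in s.items(): print(k,v)
for n in("scene","top"):
    d=imaging.get_image(n); cv2.imwrite(f"pics/{n}0.png",d["color"])
    print(n,d["camera_matrix"],d["k1"],d["rvec"],d["tvec"])
E
```

```text
pics
0.025 ['IKError', 'tip_reach']
time_s 0.0
qpos [ 1.16298988e+00  2.38771378e-01 -1.42510158e-02  1.31921479e+00
 -4.50347710e-05  1.57079978e+00]
joint_vel [-8.63107931e-04 -5.12954404e-04 -1.27503268e-03  9.08159207e-05
 -8.43645653e-04 -9.11359288e-04]
joint_efforts [-1.38092149e-03 -5.38780868e+01  3.46434152e+01  1.84024702e-02
  1.69030709e-04 -1.32224514e-05]
position [0.20807212 0.4815877  0.2556838 ]
eef_rot [ 0.14268339  0.69254526 -0.14368757  0.69237013]
force [-0.19945574  0.5589145   0.40910333]
wrist_torque [-0.01855408 -0.02478862  0.04235379]
gripper_width 1.0002211058396682
scene [[385.02415501   0.         317.61102574]
 [  0.         385.02415501 197.83309748]
 [  0.           0.           1.        ]] 0.028894965512157225 [ 1.61068645  2.01774958 -0.75119678] [ 0.11270993 -0.40066414  1.28621271]
top [[425.38542326   0.         319.64420965]
 [  0.         425.38542326 203.74523015]
 [  0.           0.           1.        ]] 0.018802822106933386 [ 2.14728177 -2.19916556  0.09426568] [0.04897872 0.6086605  1.05204479]
```

View pics/scene0.png

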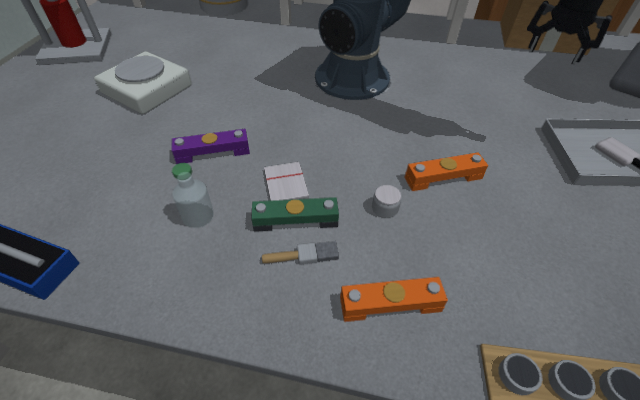

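View pics/top0.png

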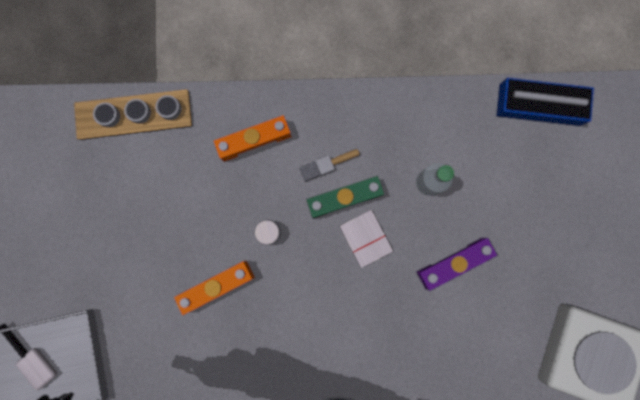

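```bash
cat > h.py <<'E'
import numpy as np, cv2
from workcell import read_state, imaging
def und(d,p):
    K=d["camera_matrix"];k=d["k1"]
    return cv2.undistortPoints(np.array(p,float).reshape(-1,1,2),K,np.array([k,0,0,0.])).reshape(-1,2)
def cast(d,p,z):
    R=cv2.Rodrigues(np.array(d["rvec"],float))[0];t=np.array(d["tvec"],float).ravel()
    u=und(d,p);D=np.c_[u,np.ones(len(u))]@R;C=-R.T@t
    return C+D*((z-C[2])/D[:,2])[:,None]
def proj(d,P):
    return cv2.projectPoints(np.array(P,float).reshape(-1,1,3),np.array(d["rvec"],float),np.array(d["tvec"],float),d["camera_matrix"],np.array([d["k1"],0,0,0.]))[0].reshape(-1,2)
def hsv(d): return cv2.cvtColor(d["color"],cv2.COLOR_BGR2HSV)
def big(m,near=None):
    n,l,s,c=cv2.connectedComponentsWithStats(m.astype(np.uint8))
    i=1+np.argmax(s[1:,4]); return l==i, s[i], c[i]
E
python3 - <<'E'
from h import *
for n in("scene","top"):
    d=imaging.get_image(n)
    im=d["color"]; 
    y0,y1,x0,x1=(130,290,150,430) if n=="scene" else (130,290,240,480)
    cv2.imwrite(f"pics/{n}_crop0.png",cv2.resize(im[y0:y1,x0:x1],None,fx=2.8,fy=2.8,interpolation=cv2.INTER_CUBIC))
    h=hsv(d)
    g=(h[...,0]>55)&(h[...,0]<90)&(h[...,1]>90); g[:, :240]=0
    if n=="top": g[:,400:]=0
    m,s,c=big(g); print(n,"green",s,c,h[int(c[1]),int(c[0])])
    b=cv2.GaussianBlur(im,(3,3),0).max(2)
    print(im[238,365] if n=="top" else im[190,285])
    C=-cv2.Rodrigues(d["rvec"])[0].T@d["tvec"].ravel(); print("cam",C)
E
```

```text
scene green [ 252  198   87   28 1573] [294.2574698  212.59059123] [ 21 145 149]
[164 157 158]
cam [1.14866235 0.13331916 0.70027081]
top green [348 177  35  27 438] [364.76712329 190.56621005] [ 76 120  91]
[167 157 167]
cam [0.51215492 0.03160431 1.1028886 ]
```

```bash
sleep 1; ls pics
```

```text
scene0.png
scene_crop0.png
top0.png
top_crop0.png
```

View pics/scene_crop0.png

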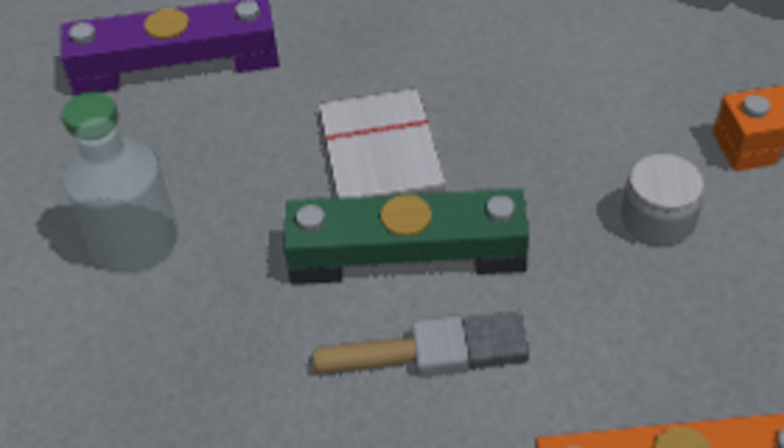

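View pics/top_crop0.png

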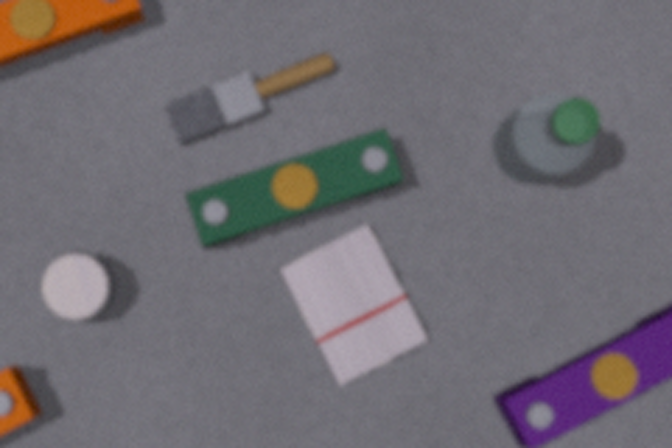

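```bash
cat >> h.py <<'E'
def rect(m):
    c=max(cv2.findContours(m.astype(np.uint8),cv2.RETR_EXTERNAL,cv2.CHAIN_APPROX_NONE)[0],key=cv2.contourArea)
    return cv2.minAreaRect(c),c
def line(p):  # total least squares -> centre, dir, rms
    c=p.mean(0);u,s,v=np.linalg.svd(p-c);return c,v[0],s[1]/np.sqrt(len(p))
def up(d,x0,y0,x1,y1,f=4):
    im=cv2.resize(d["color"][y0:y1,x0:x1],None,fx=f,fy=f,interpolation=cv2.INTER_CUBIC)
    return im, lambda q:(np.array(q,float)+0.5)/f-0.5+[x0,y0]
def ends(P):  # rect corners (world xy) -> centre, long axis yaw, sizes
    e=[P[1]-P[0],P[2]-P[1]]; L=[np.linalg.norm(v) for v in e]
    return P.mean(0),L,[np.degrees(np.arctan2(v[1],v[0])) for v in e]
def top_measure(d,verbose=True):
    out={}
    im,b=up(d,240,130,480,330)
    h=cv2.cvtColor(im,cv2.COLOR_BGR2HSV)
    H,S,V=[h[...,i].astype(int) for i in range(3)]
    g=(H>55)&(H<95)&(S>70); g[:, 4*160:]=0
    m,s,c=big(cv2.morphologyEx(g.astype(np.uint8),cv2.MORPH_CLOSE,np.ones((15,15))))
    r,cn=rect(m); P=cast(d,b(cv2.boxPoints(r)),.048)[:,:2]; out["bar"]=ends(P)
    y=(H>12)&(H<32)&(S>110); y[:4*30]=0
    y[:, :4*80]=0; y[4*100:]=0
    m,s,c=big(y); out["disc"]=cast(d,b([c]),.052)[0],s[2:4]/4
    w=((V>125)&(S<45))|((S>60)&((H<12)|(H>168)))
    w[:4*70]=0; w[:, :4*75]=0
    m,s,c=big(cv2.morphologyEx(w.astype(np.uint8),cv2.MORPH_CLOSE,np.ones((9,9))))
    r,cn=rect(m); P=cast(d,b(cv2.boxPoints(r)),.014)[:,:2]; out["plate"]=ends(P)
    rd=m&(S>50)&((H<12)|(H>165))
    yy,xx=np.nonzero(rd); W=cast(d,b(np.c_[xx,yy]),.014)[:,:2]; c,v,e=line(W)
    t=(W-c)@v; out["red"]=c,np.degrees(np.arctan2(v[1],v[0])),t.min(),t.max(),e
    vis=im.copy(); 
    cv2.drawContours(vis,[cn],-1,(255,0,255),1); vis[rd]=(255,255,0); out["vis"]=vis
    return out
E
python3 - <<'E'
from h import *
np.set_printoptions(precision=4,suppress=True)
d=imaging.get_image("top"); o=top_measure(d); cv2.imwrite("pics/m1.png",o.pop("vis")[:600,:800])
for k,v in o.items(): print(k,v)
E
```

```text
bar (array([0.6102, 0.0176]), [np.float64(0.09002741266029683), np.float64(0.04951284059167364)], [np.float64(-72.16329028643571), np.float64(-162.60722563144427)])
disc (array([ 0.625 , -0.0286,  0.052 ]), array([16.25, 16.  ]))
plate (array([ 0.5197, -0.0805]), [np.float64(0.09643493788742671), np.float64(0.12562399821845446)], [np.float64(-63.60852664643727), np.float64(-154.16311245377042)])
red (array([ 0.5065, -0.0883]), np.float64(115.59092550917399), np.float64(-0.04596334149233781), np.float64(0.04598354006418216), np.float64(0.0018101151382067533))
```

```bash
cat > meas.py <<'E'
from h import *
np.set_printoptions(precision=4,suppress=True)
import sys
def hull_rect(m): return rect(cv2.morphologyEx(m.astype(np.uint8),cv2.MORPH_CLOSE,np.ones((61,61))))
def frame(d,win,disc_z=.052):
    im,b=up(d,*win); h=cv2.cvtColor(im,cv2.COLOR_BGR2HSV); H,S,V=[h[...,i].astype(int) for i in range(3)]
    g=(H>55)&(H<95)&(S>70)
    y=(H>12)&(H<32)&(S>110); m,s,c=big(y)
    yc=b([c])
    r,cn=hull_rect(g); bx=b(cv2.boxPoints(r))
    return im,b,g,yc,bx
if __name__=="__main__":
    dt=imaging.get_image("top"); ds=imaging.get_image("scene")
    wt=(300,160,400,230); ws=(245,190,345,235)
    for n,d,w in(("top",dt,wt),("scene",ds,ws)):
        im,b,g,yc,bx=frame(d,w)
        print(n,"disc px",yc,"world",cast(d,yc,.052)[0])
        if n=="top":
            e=ends(cast(d,bx,.048)[:,:2]); print(e)
        # bolts: bright low-sat blobs inside window
        h=cv2.cvtColor(im,cv2.COLOR_BGR2HSV); wmask=(h[...,2]>115)&(h[...,1]<60)
        nn,l,s,c=cv2.connectedComponentsWithStats(wmask.astype(np.uint8))
        for i in range(1,nn):
            if s[i,4]>200: print(" bolt?",s[i],b([c[i]]),cast(d,b([c[i]]),.056)[0])
        cv2.imwrite(f"pics/f_{n}.png",im)
E
python3 meas.py
```

```text
top disc px [[344.8254 196.0799]] world [ 0.6251 -0.0286  0.052 ]
(array([ 0.6217, -0.021 ]), [np.float64(0.20612523067783742), np.float64(0.053976233725236425)], [np.float64(-74.85659217099041), np.float64(-165.74976033534472)])
 bolt? [   0    0  135   55 3734] [[320.2479 164.5491]] [0.7051 0.0305 0.056 ]
 bolt? [    0     0   400   280 60298] [[354.1316 198.1595]] [ 0.6189 -0.0512  0.056 ]
 bolt? [279  92  33  32 833] [[373.3276 186.4302]] [ 0.6469 -0.0996  0.056 ]
 bolt? [ 50 166  33  33 857] [[316.1197 205.1489]] [0.6038 0.0431 0.056 ]
scene disc px [[294.5318 206.5054]] world [ 0.6272 -0.028   0.052 ]
 bolt? [   0    0   91  111 4883] [[253.3041 197.6549]] [ 0.6263 -0.1228  0.056 ]
 bolt? [    0     0   400   180 21798] [[307.8866 211.603 ]] [0.6378 0.0047 0.056 ]
 bolt? [317  40  38  29 881] [[328.4652 203.1222]] [0.6041 0.0432 0.056 ]
 bolt? [ 44  52  40  31 932] [[260.3683 206.4587]] [ 0.6471 -0.0995  0.056 ]
```

View pics/m1.png

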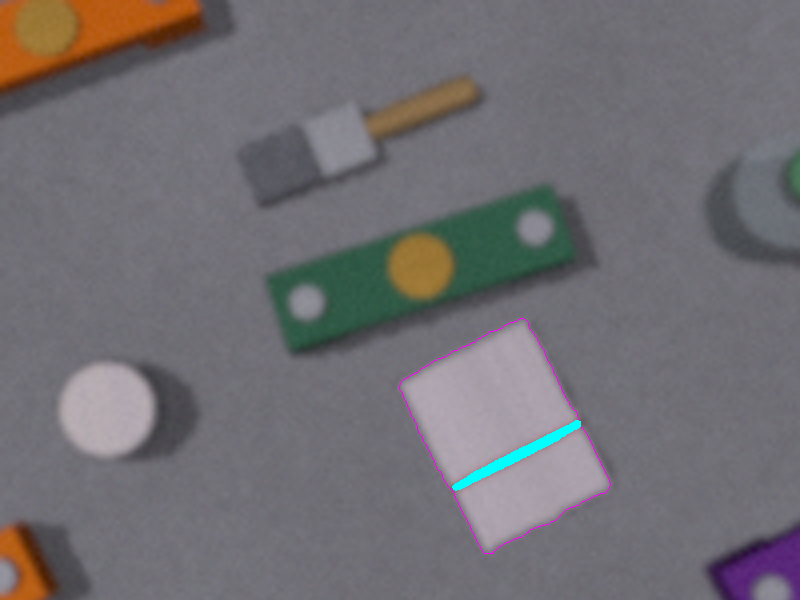

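```bash
cat > go.py <<'E'
from h import *
from scipy.spatial.transform import Rotation as Ro
from workcell import robot
O=np.array([.6257,-.0284]); YAW=np.radians(16.8)
u=np.array([np.cos(YAW),np.sin(YAW)]); v=np.array([-u[1],u[0]])
def F(p): r=np.array(p[:2])-O; return np.array([r@u,r@v])
def W(f): return O+f[0]*u+f[1]*v
def tool():
    s=read_state(); R=Ro.from_quat(s["eef_rot"]).as_matrix(); return s,np.array(s["position"]),R
def goto(f,z,jaw):  # f in frame m, jaw: yaw of tool y rel. to frame x, deg
    s,p,R=tool()
    t=np.r_[W(f),z]-p
    print("t",s["time_s"],"pos",p.round(4),"frame mm",(F(p)*1e3).round(1),"tip",robot.tip_reach,"w",s["gripper_width"],"F",np.round(s["force"],1),"q",np.round(s["qpos"],2))
    print("R",R.round(3).tolist())
    print("shift in tool axes cm",(R.T@t*100).round(2))
    a=np.arctan2(R[1,1],R[0,1]); b=np.radians(jaw)+YAW
    dy=(b-a+np.pi/2)%np.pi-np.pi/2
    print("jaw rel frame deg",np.degrees(a-YAW),"tool-x turn needed",-dy if R[2,0]<0 else dy)
E
python3 -c "
from go import *
goto((-.116,-.115),.15,0)"
```

```text
t 0.35 pos [0.2082 0.4818 0.2561] frame mm [-252.2  609.1] tip 0.025 w 0.9973925544355583 F [-0.7 -0.2 -0.3] q [ 1.16  0.24 -0.01  1.32  0.    1.57]
R [[-0.0, 0.397, 0.918], [-0.0, 0.918, -0.397], [-1.0, -0.0, -0.0]]
shift in tool axes cm [ 10.63 -46.55  57.12]
jaw rel frame deg 49.83401712970911 tool-x turn needed 0.8697676784086781
```

```bash
python3 -m crank '[[0,-2.3,2.8,0],[0,-2.3,2.8,0],[0,-2.3,2.8,0],[0,-2.3,2.8,0],[0,-2.3,2.8,0],[0,-2.3,2.8,0],[0,-2.3,2.8,0],[0,-2.3,2.8,0],[0,-2.3,2.8,0],[0,-2.3,2.8,0]]' 5
python3 -m crank '[[0,-2.3,2.8,0],[0,-2.3,2.8,0],[0,-2.3,2.8,0],[0,-2.3,2.8,0],[0,-2.3,2.8,0],[0,-2.3,2.8,0],[0,-2.3,2.8,0],[0,-2.3,2.8,0],[0,-2.3,2.8,0]]'
python3 -m crank '[[0,0,0,0.145],[0,0,0,0.145],[0,0,0,0.145],[0,0,0,0.145],[0,0,0,0.145],[0,0,0,0.145],[0,0,0,0]]'
python3 -c "
from go import *
goto((-.116,-.115),.15,0)"
```

```text
time_s: 1.35
position: [0.3745, 0.1583, 0.2565]
eef_rot: [0.143, 0.692, -0.143, 0.693]
force: [-0.3, 0.7, -0.1]
gripper_width: 0.586
time_s: 2.25
position: [0.5237, -0.1318, 0.2563]
eef_rot: [0.143, 0.692, -0.143, 0.692]
force: [0.8, 0.4, -0.5]
gripper_width: 0.586
time_s: 2.95
position: [0.5232, -0.1302, 0.2563]
eef_rot: [0.422, 0.567, -0.422, 0.567]
force: [-0.0, -1.0, 0.4]
gripper_width: 0.587
t 2.95 pos [ 0.5232 -0.1302  0.2563] frame mm [-127.5  -67.9] tip 0.025 w 0.5871021411014505 F [-0.  -1.   0.4] q [-0.24  0.26  0.02  1.33 -0.    1.04]
R [[-0.0, 0.958, 0.287], [-0.0, 0.287, -0.958], [-1.0, -0.0, 0.0]]
shift in tool axes cm [10.63  1.16  4.71]
jaw rel frame deg -0.13837446875765777 tool-x turn needed -0.0024150900805191
```

```bash
python3 -m crank '[[0,0.3,1.18,0],[0,0.3,1.18,0],[0,0.3,1.18,0],[0,0.26,1.18,0],[2.5,0,0,0],[2.5,0,0,0],[2.5,0,0,0],[2.5,0,0,0],[2.5,0,0,0],[2.5,0,0,0],[0,0,0,0]]'
python3 - <<'E'
from go import *
goto((-.116,-.115),.031,0)
for n in("scene","top"):
    d=imaging.get_image(n); im=d["color"]
    y0,y1,x0,x1=(80,270,150,430) if n=="scene" else (150,310,300,500)
    cv2.imwrite(f"pics/{n}_1.png",cv2.resize(im[y0:y1,x0:x1],None,fx=2.8,fy=2.8,interpolation=cv2.INTER_CUBIC))
E
```

```text
time_s: 4.05
position: [0.5463, -0.1722, 0.1031]
eef_rot: [0.421, 0.57, -0.422, 0.566]
force: [-1.1, 0.9, 0.2]
gripper_width: 0.586
t 4.05 pos [ 0.5463 -0.1722  0.1031] frame mm [-117.6 -114.8] tip 0.025 w 0.5861348271078589 F [-1.1  0.9  0.2] q [-0.31  0.41 -0.17  1.   -0.    0.97]
R [[-0.005, 0.957, 0.289], [0.002, 0.289, -0.957], [-1.0, -0.005, -0.003]]
shift in tool axes cm [7.21 0.19 0.05]
jaw rel frame deg -0.006141628584981763 tool-x turn needed -0.00010719164024264316
```

View pics/scene_1.png

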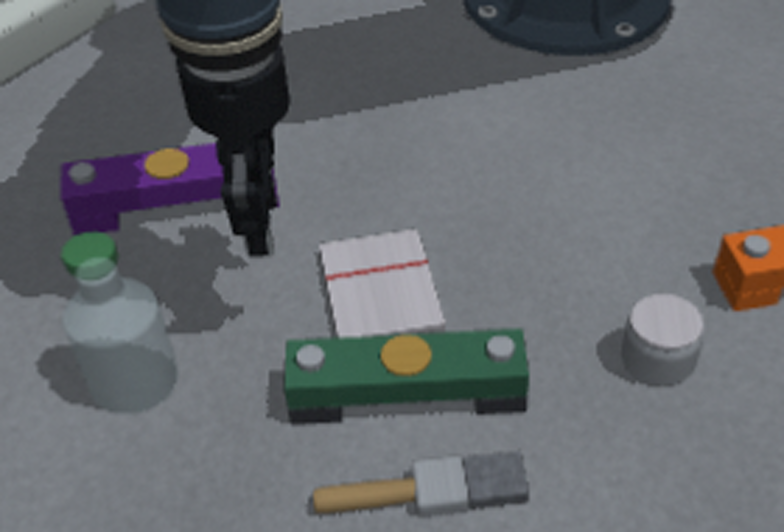

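View pics/top_1.png

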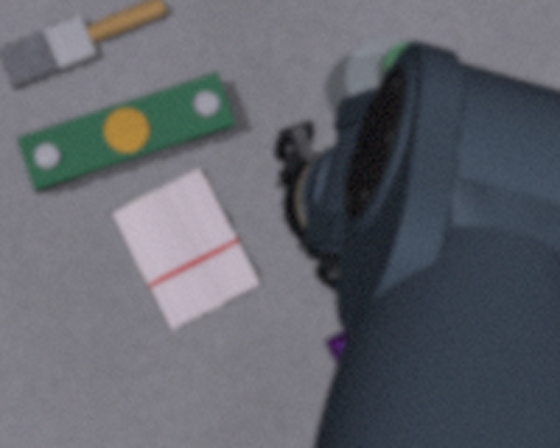

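```bash
python3 - <<'E'
from go import *
d=imaging.get_image("top")
print([ (F(p)*1e3).round() for p in cast(d,[[420,270],[427,288],[438,178]],.048)])
ds=imaging.get_image("scene")
s,p,R=tool()
for sg in(-1,1):
  for z in(-.011,.011):
    q=p+R@[.025,sg*.03,z]; a=proj(ds,[q])[0]; print(sg,z,q.round(3),(a-[150,80])*2.8)
E
```

```text
[array([-230., -117.]), array([-277., -119.]), array([ -30., -236.])]
-1 -0.011 [ 0.517 -0.171  0.083] [273.46164809 204.64385842]
-1 0.011 [ 0.523 -0.192  0.083] [247.16722751 205.67646153]
1 -0.011 [ 0.575 -0.153  0.083] [270.08583038 254.47730139]
1 0.011 [ 0.581 -0.175  0.083] [242.59779694 255.64141416]
```

```bash
python3 -m crank '[[1.5,0,0,0],[1.5,0,0,0],[1.5,0,0,0],[1.2,0,0,0],[1,0,0,0],[0.5,0,0,0],[0,0,0,0],[0,0,0,0]]'
python3 - <<'E'
from go import *
goto((-.116,-.060),.031,0)
E
```

```text
time_s: 5.05
position: [0.5482, -0.1722, 0.0347]
eef_rot: [0.422, 0.567, -0.422, 0.568]
force: [0.1, 0.2, -0.5]
gripper_width: 0.584
t 5.05 pos [ 0.5482 -0.1722  0.0347] frame mm [-115.7 -115.3] tip 0.025 w 0.5837588859923003 F [ 0.1  0.2 -0.5] q [-0.3   0.48 -0.26  0.83 -0.    0.97]
R [[0.0, 0.957, 0.289], [-0.0, 0.289, -0.957], [-1.0, 0.0, 0.0]]
shift in tool axes cm [ 0.37 -0.03 -5.53]
jaw rel frame deg -0.01113410096614404 tool-x turn needed -0.0001943267211086397
```

```bash
python3 -m crank '[[0.35,0,-0.5,0],[0,0,-0.5,0],[0,0,-0.5,0],[0,0,-0.5,0],[0,0,-0.4,0],[0,0,-0.4,0],[0,0,-0.3,0]]'
python3 -m crank '[[0,0,-0.3,0],[0,0,-0.3,0],[0,0,-0.3,0],[0,0,-0.3,0],[0,0,-0.3,0],[0,0,-0.3,0]]'
python3 - <<'E'
from go import *
goto((-.116,-.057),.031,0)
for n in("scene","top"):
    d=imaging.get_image(n); im=d["color"]
    y0,y1,x0,x1=(80,270,150,430) if n=="scene" else (150,310,300,500)
    cv2.imwrite(f"pics/{n}_2.png",cv2.resize(im[y0:y1,x0:x1],None,fx=2.8,fy=2.8,interpolation=cv2.INTER_CUBIC))
E
```

```text
time_s: 5.75
position: [0.5389, -0.142, 0.0309]
eef_rot: [0.422, 0.568, -0.422, 0.568]
force: [0.2, -0.6, -0.3]
gripper_width: 0.587
time_s: 6.35
position: [0.5338, -0.125, 0.0308]
eef_rot: [0.422, 0.568, -0.422, 0.568]
force: [0.4, -3.7, 0.6]
gripper_width: 0.585
t 6.35 pos [ 0.5338 -0.125   0.0308] frame mm [-116.   -65.9] tip 0.025 w 0.5849243177490842 F [ 0.4 -3.7  0.6] q [-0.23  0.45 -0.33  0.79 -0.    1.05]
R [[-0.0, 0.957, 0.289], [-0.0, 0.289, -0.957], [-1.0, -0.0, 0.0]]
shift in tool axes cm [-0.02 -0.01 -0.89]
jaw rel frame deg -0.01581753608200298 tool-x turn needed -0.0002760680841840113
```

View pics/scene_2.png

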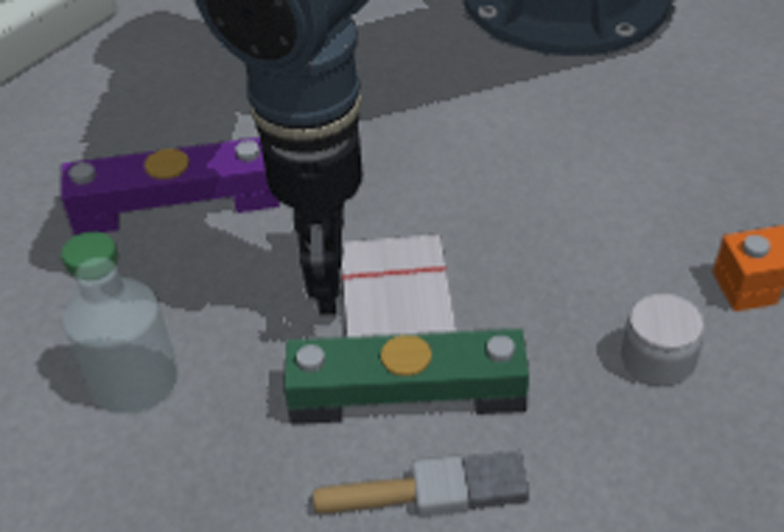

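View pics/top_2.png

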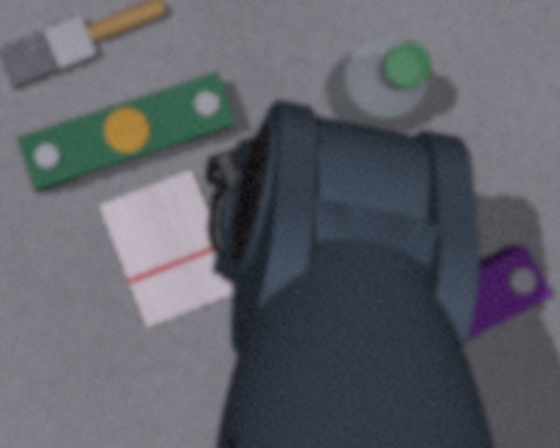

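```bash
python3 -m crank '[[0,0,-0.2,0],[0,0,-0.2,0],[0,0,-0.2,0],[0,0,0,0]]'
python3 - <<'E'
from go import *
np.set_printoptions(precision=1,suppress=True)
goto((-.116,-.057),.031,0)
d=imaging.get_image("top")
im,b=up(d,300,150,400,290)
h=cv2.cvtColor(im,cv2.COLOR_BGR2HSV);H,S,V=[h[...,i].astype(int) for i in range(3)]
w=((V>125)&(S<45))|((S>60)&((H<12)|(H>168))); w[:4*58]=0
m,s,c=big(cv2.morphologyEx(w.astype(np.uint8),cv2.MORPH_CLOSE,np.ones((9,9)))); r,cn=rect(m)
P=np.array([F(p)*1e3 for p in cast(d,b(cn[:,0]),.014)])
print(P.min(0),P.max(0))
rd=m&(S>50)&((H<12)|(H>165)); yy,xx=np.nonzero(rd)
Q=np.array([F(p)*1e3 for p in cast(d,b(np.c_[xx,yy]),.014)]); c,v_,e=line(Q); print("red",c,np.degrees(np.arctan2(v_[1],v_[0])),Q.min(0),Q.max(0))
# left edge points: max-y per x bin
pts=[]
for x in np.arange(-160,-70,3):
    k=abs(P[:,0]-x)<1.5
    if k.any(): pts.append((x,P[k,1].max()))
pts=np.array(pts); pts=pts[5:-5]; print(np.polyfit(pts[:,0],pts[:,1],1), pts[:,1])
E
```

```text
time_s: 6.85
position: [0.532, -0.1192, 0.0308]
eef_rot: [0.422, 0.568, -0.422, 0.568]
force: [0.2, -1.7, 0.6]
gripper_width: 0.583
t 6.85 pos [ 0.5 -0.1  0. ] frame mm [-115.9  -59.8] tip 0.025 w 0.5828027541840813 F [ 0.2 -1.7  0.6] q [-0.2  0.4 -0.3  0.8  0.   1.1]
R [[-0.0, 0.957, 0.289], [0.0, 0.289, -0.957], [-1.0, -0.0, -0.0]]
shift in tool axes cm [-0.  -0.  -0.3]
jaw rel frame deg -0.001990250578925326 tool-x turn needed -3.4736425541970206e-05
[-246.1  -54.3] [ 10.5 180. ]
red [-125.     2.8] 91.24002014006422 [-129.   -39.2] [-121.2   45. ]
[ -0.3 120.3] [167.  166.1 165.1 164.1 163.2 162.2 161.2 160.3 159.3 158.3 157.4 156.4
 155.4 154.5 153.5 152.5 151.6 150.6 149.6 148.6]
```

```bash
python3 -m crank '[[0,0,-0.1,0],[0,0,0,0],[0,0,1.2,0],[0,0,1.3,0],[-2,0,0,0],[-2,0,0,0],[-2,0,0,0],[-2,0,0,0],[0,-2.5,0,0],[0,-2.5,0,0],[0,-2.5,0,0],[0,-1.6,0,0]]'
python3 -m crank '[[0,0,-2,0],[0,0,-2,0],[0,0,-2,0],[0,0,-2.5,0],[0,0,0,0]]'
python3 -m crank '[[0,0,0,-0.143],[0,0,0,-0.143],[0,0,0,-0.143],[0,0,0,-0.143],[0,0,0,-0.143],[0,0,0,-0.143],[0,0,0,-0.143],[0,0,0,-0.143],[0,0,0,-0.143],[0,0,0,-0.143],[0,0,0,-0.141],[0,0,0,0]]'
python3 - <<'E'
from go import *
np.set_printoptions(precision=4,suppress=True)
goto((-.207,0),.031,90)
for n in("scene","top"):
    d=imaging.get_image(n); im=d["color"]
    y0,y1,x0,x1=(80,270,150,430) if n=="scene" else (150,310,250,450)
    cv2.imwrite(f"pics/{n}_3.png",cv2.resize(im[y0:y1,x0:x1],None,fx=2.8,fy=2.8,interpolation=cv2.INTER_CUBIC))
    print(n)
E
```

```text
time_s: 8.1
position: [0.4506, -0.1697, 0.1109]
eef_rot: [0.422, 0.568, -0.422, 0.567]
force: [0.7, 0.7, -0.7]
gripper_width: 0.581
time_s: 8.6
position: [0.4267, -0.086, 0.1108]
eef_rot: [0.421, 0.568, -0.421, 0.568]
force: [-1.3, -0.2, -0.2]
gripper_width: 0.579
time_s: 9.8
position: [0.428, -0.0881, 0.1109]
eef_rot: [-0.104, 0.699, 0.104, 0.7]
force: [-0.6, 0.0, -0.0]
gripper_width: 0.585
t 9.8 pos [ 0.428  -0.0881  0.1109] frame mm [-206.5   -0. ] tip 0.025 w 0.5853911581975454 F [-0.6  0.  -0. ] q [-0.2   0.19 -0.47  0.9  -0.   -0.5 ]
R [[0.001, -0.291, 0.957], [-0.0, 0.957, 0.291], [-1.0, -0.0, 0.0]]
shift in tool axes cm [ 7.99  0.01 -0.05]
jaw rel frame deg 90.08986011644762 tool-x turn needed 0.0015683548982365902
scene
top
```

View pics/scene_3.png

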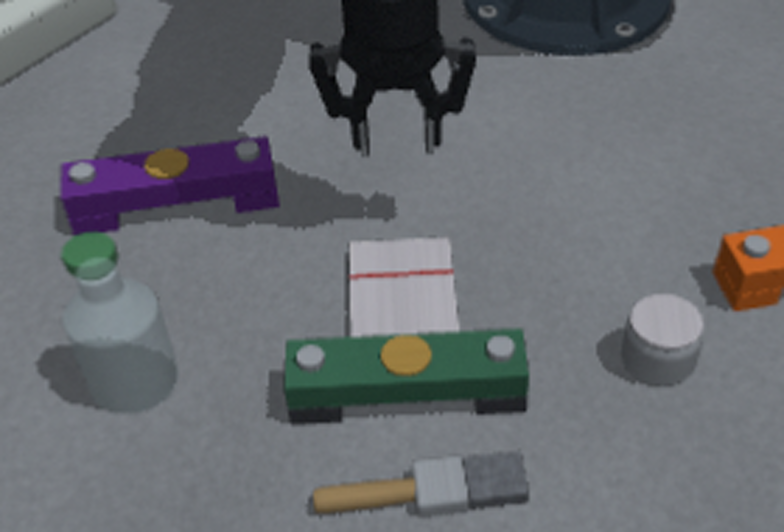

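View pics/top_3.png

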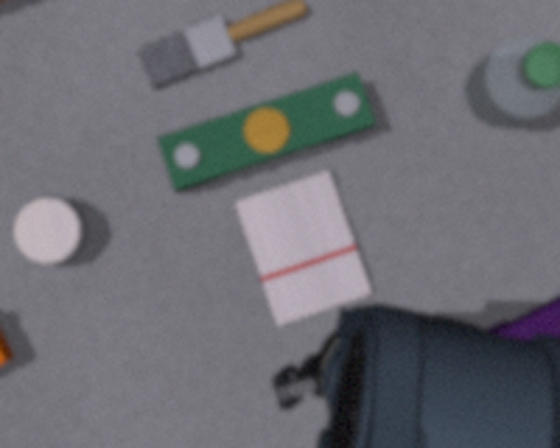

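```bash
cat > plate.py <<'E'
from go import *
np.set_printoptions(precision=1,suppress=True)
def red(d,win):
    im,b=up(d,*win); h=cv2.cvtColor(im,cv2.COLOR_BGR2HSV);H,S,V=[h[...,i].astype(int) for i in range(3)]
    m=(S>55)&((H<11)|(H>168)); m,s,c=big(m); yy,xx=np.nonzero(m)
    Q=np.array([F(p)*1e3 for p in cast(d,b(np.c_[xx,yy]),.014)]); c,v_,e=line(Q)
    t=(Q-c)@v_; mid=c+v_*(t.min()+t.max())/2
    return mid,np.degrees(np.arctan2(-v_[0],v_[1])*np.sign(1)) if v_[1]>0 else np.degrees(np.arctan2(v_[0],-v_[1])),t.max()-t.min()
def platerect(d,win,lo=120):
    im,b=up(d,*win); h=cv2.cvtColor(im,cv2.COLOR_BGR2HSV);H,S,V=[h[...,i].astype(int) for i in range(3)]
    w=((V>lo)&(S<40))|((S>55)&((H<12)|(H>168)))
    m,s,c=big(cv2.morphologyEx(w.astype(np.uint8),cv2.MORPH_CLOSE,np.ones((9,9))))
    r,cn=rect(m); P=np.array([F(p)*1e3 for p in cast(d,b(cv2.boxPoints(r)),.014)])
    vis=im.copy(); cv2.drawContours(vis,[cn],-1,(255,0,255),1)
    return P,vis
if __name__=="__main__":
    dt=imaging.get_image("top"); ds=imaging.get_image("scene")
    print("red top  ",*red(dt,(310,160,400,280)))
    print("red scene",*red(ds,(250,150,345,200)))
    P,vis=platerect(dt,(320,205,400,270),130); cv2.imwrite("pics/vis_p.png",vis)
    print(P, P.mean(0),ends(P))
E
python3 plate.py
```

```text
red top   [-124.7   -1.2] 0.845036573509892 92.96403617474931
red scene [-125.2   -1.3] 0.5575735039115822 92.62827791261492
[[ -47.    49.1]
 [ -45.1  -47. ]
 [-171.9  -48.2]
 [-173.5   47. ]] [-109.4    0.2] (array([-109.4,    0.2]), [np.float64(96.14285266237859), np.float64(126.79180517566684)], [np.float64(-88.87702166600748), np.float64(-179.46836187964868)])
```

View pics/vis_p.png

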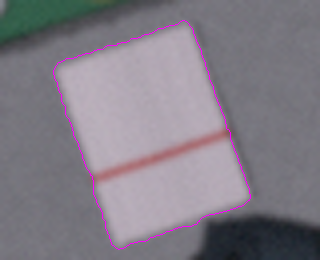

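```bash
python3 -m crank '[[1.5,0,0,0],[1.5,0,0,0],[1.5,0,0,0],[1.5,0,0,0],[1.2,0,0,0],[0.8,0,0,0],[0,0,0,0],[0,0,0.5,0],[0,0,0.5,0],[0,0,0.4,0],[0,0,0.3,0],[0,0,0.3,0]]'
python3 -m crank '[[0,0,0.3,0],[0,0,0.3,0],[0,0,0.3,0],[0,0,0.3,0],[0,0,0.3,0],[0,0,0.3,0],[0,0,0.3,0],[0,0,0.3,0],[0,0,0.3,0],[0,0,0.3,0]]'
python3 - <<'E'
from plate import *
goto((-.092,0),.031,90)
for n in("scene","top"):
    d=imaging.get_image(n); im=d["color"]
    y0,y1,x0,x1=(80,270,150,430) if n=="scene" else (150,310,250,450)
    cv2.imwrite(f"pics/{n}_4.png",cv2.resize(im[y0:y1,x0:x1],None,fx=2.8,fy=2.8,interpolation=cv2.INTER_CUBIC))
    print(n,*red(d,(310,160,400,280) if n=="top" else (250,150,345,200)))
E
```

```text
time_s: 11.2
position: [0.4469, -0.0814, 0.031]
eef_rot: [-0.103, 0.699, 0.103, 0.7]
force: [-0.5, 0.8, 0.6]
gripper_width: 0.587
time_s: 12.2
position: [0.4756, -0.0728, 0.0307]
eef_rot: [-0.103, 0.699, 0.103, 0.7]
force: [-2.2, -0.4, -2.5]
gripper_width: 0.586
t 12.2 pos [ 0.5 -0.1  0. ] frame mm [-156.5    0.9] tip 0.025 w 0.5862925138607938 F [-2.2 -0.4 -2.5] q [-0.1  0.4 -0.5  0.7  0.  -0.5]
R [[0.0, -0.289, 0.957], [-0.0, 0.957, 0.289], [-1.0, -0.0, 0.0]]
shift in tool axes cm [-0.  -0.1  6.5]
jaw rel frame deg 90.00287271475649 tool-x turn needed 5.013833097144982e-05
scene [-100.3   -1.8] 0.19127416176916917 92.75923141024634
top [-99.5  22.7] -0.5125368049742605 44.019621771055
```

View pics/scene_4.png

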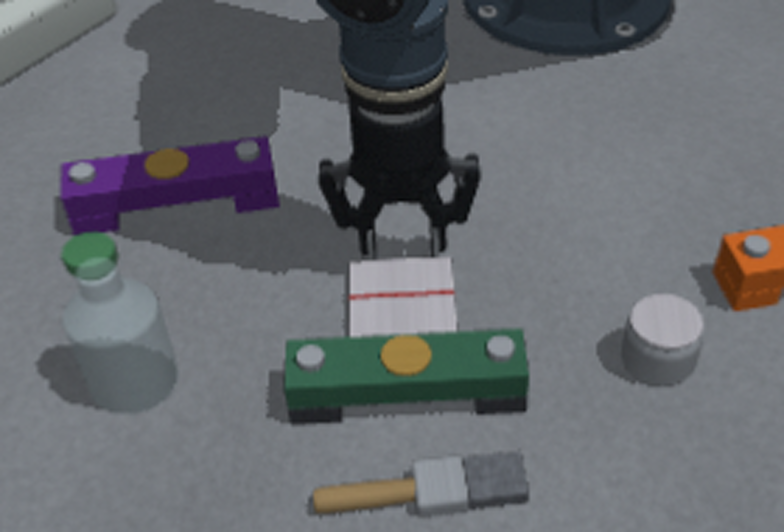

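View pics/top_4.png

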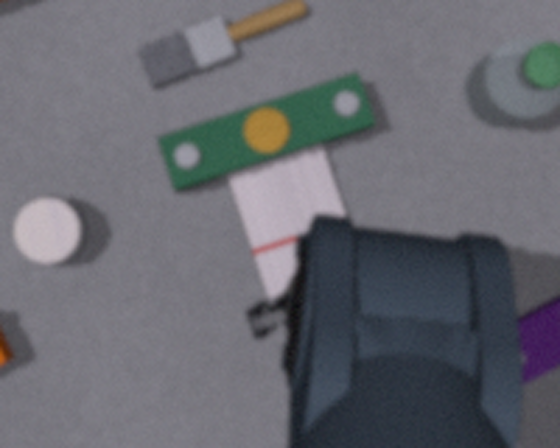

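```bash
python3 -m crank '[[0,0,0.3,0],[0,0,0.4,0],[0,0,0.4,0],[0,0,0.4,0],[0,0,0.4,0],[0,0,0.4,0],[0,0,0.4,0],[0,0,0.4,0],[0,0,0.4,0]]'
python3 -m crank '[[0,0,0.4,0],[0,0,0.4,0],[0,0,0.4,0],[0,0,0.4,0],[0,0,0.4,0],[0,0,0.4,0],[0,0,0.3,0],[0,0,0.2,0],[0,0,0,0]]'
python3 - <<'E'
from plate import *
goto((-.0815,0),.031,90)
for n in("scene","top"):
    d=imaging.get_image(n); im=d["color"]
    y0,y1,x0,x1=(80,270,150,430) if n=="scene" else (150,310,250,450)
    cv2.imwrite(f"pics/{n}_5.png",cv2.resize(im[y0:y1,x0:x1],None,fx=2.8,fy=2.8,interpolation=cv2.INTER_CUBIC))
    print(n,*red(d,(310,160,400,280) if n=="top" else (250,150,345,200)))
E
```

```text
time_s: 13.2
position: [0.509, -0.0626, 0.0308]
eef_rot: [-0.103, 0.7, 0.103, 0.699]
force: [-3.6, -1.7, 2.4]
gripper_width: 0.587
time_s: 14.1
position: [0.537, -0.0542, 0.0308]
eef_rot: [-0.103, 0.699, 0.103, 0.7]
force: [-2.2, -0.2, 1.4]
gripper_width: 0.585
t 14.1 pos [ 0.5 -0.1  0. ] frame mm [-92.4   0.9] tip 0.025 w 0.5847558025299359 F [-2.2 -0.2  1.4] q [-0.1  0.4 -0.3  0.8  0.  -0.4]
R [[0.001, -0.289, 0.957], [0.0, 0.957, 0.289], [-1.0, -0.0, 0.001]]
shift in tool axes cm [-0.  -0.1  1.1]
jaw rel frame deg 90.00958140577289 tool-x turn needed 0.0001672270777064444Traceback (most recent call last):
  File "<stdin>", line 7, in <module>
  File "plate.py", line 5, in red
    m=(S>55)&((H<11)|(H>168)); m,s,c=big(m); yy,xx=np.nonzero(m)
                                     ~~~^^^
  File "h.py", line 15, in big
    i=1+np.argmax(s[1:,4]); return l==i, s[i], c[i]
        ~~~~~~~~~^^^^^^^^^
    return _wrapfunc(a, 'argmax', axis=axis, out=out, **kwds)
    return bound(*args, **kwds)
ValueError: attempt to get argmax of an empty sequence
```

View pics/scene_5.png

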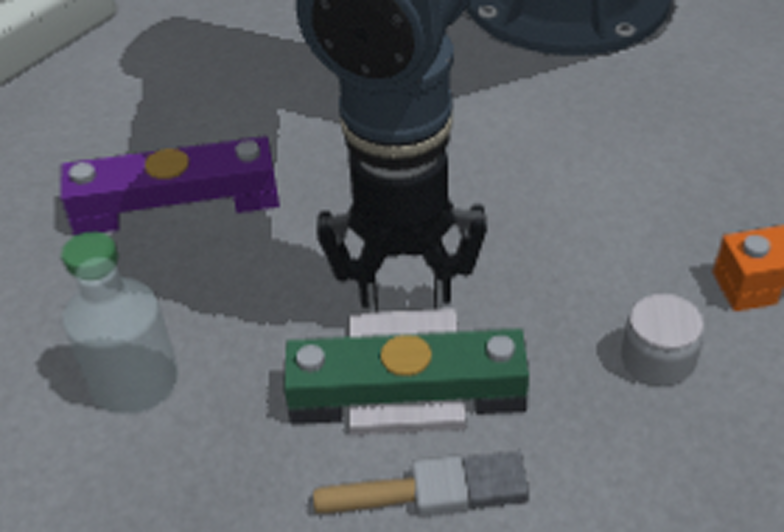

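```bash
python3 -m crank '[[0,0,-1,0],[0,0,-1.5,0],[-2,0,0,0],[-2,0,0,0],[-2,0,0,0],[0,0,-2.5,0],[0,0,-2.5,0],[0,0,-2.5,0],[0,0,-2.5,0],[0,0,0,0]]'
python3 - <<'E'
from plate import *
goto((-.115,0),.031,90)
d=imaging.get_image("top"); im=d["color"]
cv2.imwrite("pics/top_6.png",cv2.resize(im[160:260,280:420],None,fx=5,fy=5,interpolation=cv2.INTER_CUBIC))
print(*red(d,(320,200,380,250)))
P,vis=platerect(d,(330,203,390,250),130); print(P)
E
```

```text
time_s: 15.15
position: [0.4137, -0.0908, 0.0907]
eef_rot: [-0.103, 0.7, 0.103, 0.699]
force: [0.3, 0.4, -0.4]
gripper_width: 0.587
t 15.15 pos [ 0.4 -0.1  0.1] frame mm [-221.     1.6] tip 0.025 w 0.5866805239152909 F [ 0.3  0.4 -0.4] q [-0.2  0.2 -0.5  0.8 -0.  -0.5]
R [[-0.001, -0.288, 0.958], [0.0, 0.958, 0.288], [-1.0, 0.001, -0.001]]
shift in tool axes cm [ 6.  -0.1 10.6]
jaw rel frame deg 89.93413735647904 tool-x turn needed -0.001149519983508096
[-35.5  -2.4] -0.21343517459414307 94.05369765693413
[[-28.   46.9]
 [-27.2 -49.5]
 [-82.8 -49.3]
 [-83.4  46.6]]
```

View pics/top_6.png

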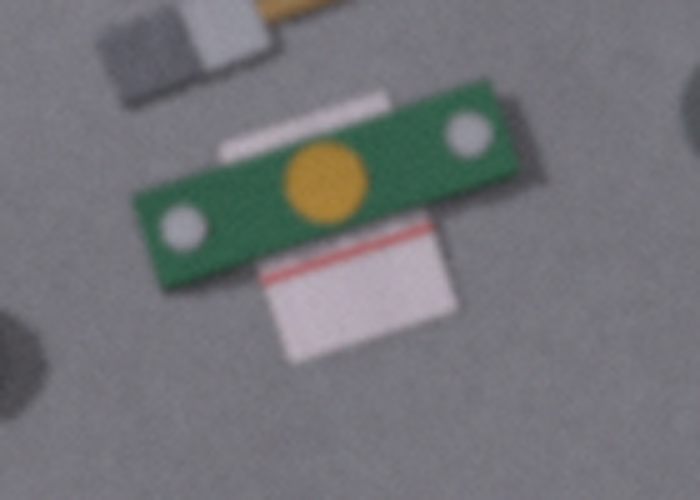

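```bash
cat > edges.py <<'E'
from plate import *
def prof(d,ys,z,xr,fn):
    # sample signal along frame-x at bench height z for several frame y, return half-level crossings
    im=cv2.cvtColor(d["color"],cv2.COLOR_BGR2HSV).astype(np.float32) if fn=="S" else None
    B,G,Rr=[d["color"][...,i].astype(np.float32) for i in range(3)]
    sig={"green":G-Rr,"val":(B+G+Rr)/3,"red":Rr-(G+B)/2}[fn]
    xs=np.arange(xr[0],xr[1],.0002); out=[]
    for y in ys:
        P=np.array([np.r_[W((x,y)),z] for x in xs]); q=proj(d,P).astype(np.float32)
        out.append(cv2.remap(sig,q[:,0].reshape(-1,1),q[:,1].reshape(-1,1),cv2.INTER_LINEAR)[:,0])
    return xs*1e3,np.array(out)
def cross(xs,s):
    n=len(s)//5; a,b=np.median(s[:n]),np.median(s[-n:]); k=(s-(a+b)/2)*np.sign(b-a)
    i=np.nonzero((k[:-1]<0)&(k[1:]>=0))[0]; return xs[i[len(i)//2]] if len(i) else np.nan
if __name__=="__main__":
    dt=imaging.get_image("top"); ds=imaging.get_image("scene")
    ys=np.array([-.085,-.075,-.065,-.03,-.02,.02,.03,.065,.075,.085])
    for z,xr,nm in((.020,(-.045,-.005),"bar front lower edge"),(.048,(.01,.04),"bar back top edge")):
        xs,S=prof(dt,ys,z,xr,"green"); print("top",nm,np.array([cross(xs,s) for s in S]))
    xs,S=prof(ds,ys,.048,(-.04,-.010),"green"); print("scene bar front top edge",np.array([cross(xs,s) for s in S]))
    yr=np.array([-.035,-.025,-.015,-.005,.005,.015,.025,.035])
    xs,S=prof(dt,yr,.014,(-.060,-.01),"red")
    print("red peak",np.array([ (xs*np.clip(s-s.max()*.5,0,None)).sum()/np.clip(s-s.max()*.5,0,None).sum() for s in S]))
    xs,S=prof(dt,yr,.014,(-.100,-.045),"val"); print("plate rear",np.array([cross(xs,s) for s in S]))
    xs,S=prof(dt,yr,.014,(.032,.060),"val"); print("plate lead top",np.array([cross(xs,s) for s in S]))
E
python3 edges.py
```

```text
top bar front lower edge [-25.8 -25.6 -24.2 -24.2 -29.6 -24.4 -24.2 -25.2 -26.2 -24.6]
top bar back top edge [23.6 24.8 23.2 22.4 23.2 23.  22.  23.2 24.8 23.4]
scene bar front top edge [-24.6 -27.6 -24.  -23.  -24.  -24.2 -23.6 -24.  -27.8 -25.6]
red peak [-35.9 -35.8 -25.1 -17.  -19.7 -35.6 -35.6 -35.4]
plate rear [-80.  -80.2 -80.2 -80.  -80.  -79.8 -79.6 -79.8]
plate lead top [38.8 38.8 39.  38.6 39.  39.4 38.6 38.8]
```

```bash
python3 -m crank '[[0,0,2.5,0],[0,0,2.5,0],[0,0,2.5,0],[0,0,2.5,0],[0,0,0.3,0],[1.5,0,0,0],[1.5,0,0,0],[1.5,0,0,0],[1,0,0,0],[0.5,0,0,0],[0,0,0,0],[0,0,0,0]]'
python3 -c "
from plate import *
goto((-.0818,0.0012),.0308,90)"
```

```text
time_s: 16.5
position: [0.5158, -0.0608, 0.0312]
eef_rot: [-0.103, 0.699, 0.103, 0.7]
force: [0.3, -0.1, -0.1]
gripper_width: 0.583
t 16.5 pos [ 0.5 -0.1  0. ] frame mm [-114.6    0.8] tip 0.025 w 0.5826500511677497 F [ 0.3 -0.1 -0.1] q [-0.1  0.4 -0.4  0.8 -0.  -0.4]
R [[0.001, -0.289, 0.957], [-0.0, 0.957, 0.289], [-1.0, -0.0, 0.0]]
shift in tool axes cm [0.  0.  3.3]
jaw rel frame deg 90.00002957713126 tool-x turn needed 5.16218323642903e-07
```

Push 31.5 mm (a little short), slowly.

```bash
python3 -m crank '[[0,0,0.5,0],[0,0,0.5,0],[0,0,0.4,0],[0,0,0.3,0],[0,0,0.3,0],[0,0,0.25,0],[0,0,0.2,0],[0,0,0.2,0],[0,0,0.2,0],[0,0,0.2,0],[0,0,0.1,0],[0,0,0,0]]'
python3 - <<'E'
from plate import *
goto((-.0818,0.0012),.0308,90)
d=imaging.get_image("scene"); im=d["color"]
cv2.imwrite("pics/scene_7.png",cv2.resize(im[80:270,150:430],None,fx=2.8,fy=2.8,interpolation=cv2.INTER_CUBIC))
E
```

```text
time_s: 17.7
position: [0.5448, -0.0517, 0.0307]
eef_rot: [-0.103, 0.7, 0.103, 0.699]
force: [-4.6, -1.2, 3.5]
gripper_width: 0.586
t 17.7 pos [ 0.5 -0.1  0. ] frame mm [-84.2   1.1] tip 0.025 w 0.5862300524302986 F [-4.6 -1.2  3.5] q [-0.1  0.5 -0.3  0.8 -0.  -0.4]
R [[-0.002, -0.289, 0.957], [-0.0, 0.957, 0.289], [-1.0, 0.0, -0.002]]
shift in tool axes cm [-0.   0.   0.2]
jaw rel frame deg 89.99176656764689 tool-x turn needed -0.00014370050330203554
```

View pics/scene_7.png

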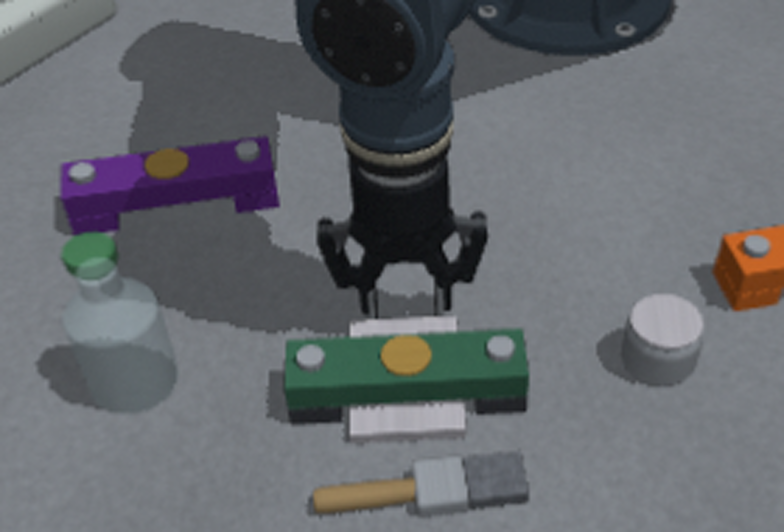

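```bash
python3 -m crank '[[0,0,-1,0],[0,0,-1.5,0],[-2,0,0,0],[-2,0,0,0],[-2,0,0,0],[0,0,-2.5,0],[0,0,-2.5,0],[0,0,-2.5,0],[0,0,-2.5,0],[0,0,0,0]]'
python3 - <<'E'
import edges; from edges import *
goto((-.113,0.0012),.0308,90)
dt=imaging.get_image("top"); ds=imaging.get_image("scene")
yr=np.array([-.038,-.03,-.022,.022,.03,.038])
print("red",*red(dt,(320,200,380,250)))
xs,S=prof(dt,yr,.014,(-.090,-.035),"val"); print("plate rear",np.array([cross(xs,s) for s in S]))
yl=np.arange(-.035,.04,.01)
xs,S=prof(dt,yl,.014,(.038,.058),"val"); print("lead top",np.array([cross(xs,s) for s in S]))
xs,S=prof(ds,yl,.014,(-.090,-.04),"val"); print("rear scene",np.array([cross(xs,s) for s in S]))
xs,S=prof(ds,yl,.0,(.040,.06),"val"); print("lead bottom scene",np.array([cross(xs,s) for s in S]))
cv2.imwrite("pics/top_8.png",cv2.resize(dt["color"][160:260,280:420],None,fx=5,fy=5,interpolation=cv2.INTER_CUBIC))
E
```

```text
time_s: 18.75
position: [0.4228, -0.088, 0.0907]
eef_rot: [-0.103, 0.7, 0.103, 0.699]
force: [0.9, 0.1, -0.3]
gripper_width: 0.583
t 18.75 pos [ 0.4 -0.1  0.1] frame mm [-211.4    1.6] tip 0.025 w 0.58309511099818 F [ 0.9  0.1 -0.3] q [-0.2  0.2 -0.5  0.8  0.  -0.5]
R [[-0.001, -0.288, 0.958], [0.0, 0.958, 0.288], [-1.0, 0.001, -0.001]]
shift in tool axes cm [ 6.  -0.   9.8]
jaw rel frame deg 89.93756143901307 tool-x turn needed -0.0010897584694293805
red [-26.8  -1.3] -0.08868149640437602 92.69532037542314
plate rear [-72.  -71.6 -71.6 -71.4 -71.2 -71.6]
lead top [47.2 47.  47.  46.8 47.  46.6 46.4 46.4]
rear scene [-52.6 -52.8 -53.2 -52.  -52.  -53.6 -52.6 -52.8]
lead bottom scene [48.6 45.8 46.6 48.  48.4 45.6 46.8 47.8]
```

View pics/top_8.png

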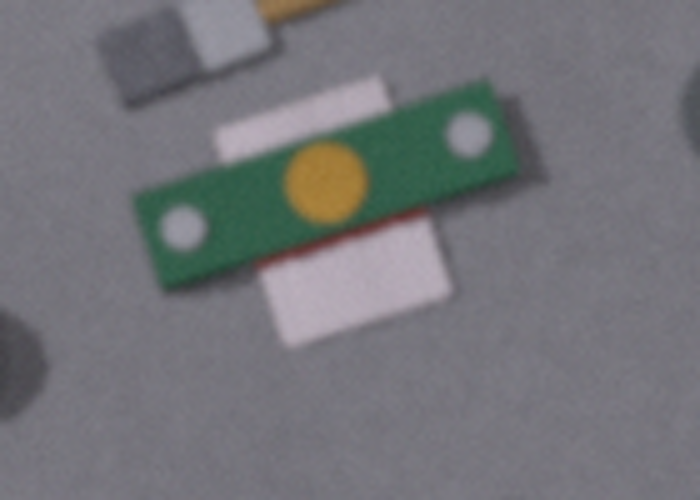

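```bash
python3 -m crank '[[0,0,2.5,0],[0,0,2.5,0],[0,0,2.5,0],[0,0,2.0,0],[0,0,0.3,0],[1.5,0,0,0],[1.5,0,0,0],[1.5,0,0,0],[1,0,0,0],[0.5,0,0,0],[0,0,0,0],[0,0,0,0]]'
python3 -m crank '[[0,0,0.5,0],[0,0,0.5,0],[0,0,0.4,0],[0,0,0.4,0],[0,0,0.3,0],[0,0,0.25,0],[0,0,0.2,0],[0,0,0.2,0],[0,0,0.2,0],[0,0,0,0],[0,0,0,0]]'
python3 -c "
from plate import *
goto((-.0818,0.0012),.0308,90)"
```

```text
time_s: 20.05
position: [0.52, -0.0595, 0.0312]
eef_rot: [-0.103, 0.699, 0.103, 0.7]
force: [-0.8, -0.9, -0.4]
gripper_width: 0.585
time_s: 21.15
position: [0.5472, -0.051, 0.0307]
eef_rot: [-0.103, 0.7, 0.103, 0.699]
force: [-4.6, -1.3, 2.1]
gripper_width: 0.587
t 21.15 pos [ 0.5 -0.1  0. ] frame mm [-81.7   1. ] tip 0.025 w 0.5870848920978943 F [-4.6 -1.3  2.1] q [-0.1  0.5 -0.3  0.8 -0.  -0.4]
R [[-0.001, -0.289, 0.957], [-0.0, 0.957, 0.289], [-1.0, 0.0, -0.001]]
shift in tool axes cm [-0.  0. -0.]
jaw rel frame deg 89.9887484659822 tool-x turn needed -0.00019637631451074888
```

```bash
python3 -m crank '[[0,0,-1,0],[0,0,-1.5,0],[-2,0,0,0],[-2,0,0,0],[-2,0,0,0],[0,0,-2.5,0],[0,0,-2.5,0],[0,0,-2.5,0],[0,0,-2.5,0],[0,0,0,0]]'
python3 - <<'E'
import edges; from edges import *
goto((-.113,0.0012),.0308,90)
dt=imaging.get_image("top"); ds=imaging.get_image("scene")
yr=np.array([-.038,-.03,-.022,-.01,0,.01,.022,.03,.038])
xs,S=prof(dt,yr,.014,(-.085,-.04),"val"); print("plate rear",np.array([cross(xs,s) for s in S]))
xs,S=prof(dt,yr,.014,(.038,.062),"val"); print("lead top",np.array([cross(xs,s) for s in S]))
cv2.imwrite("pics/top_9.png",cv2.resize(dt["color"][160:260,280:420],None,fx=5,fy=5,interpolation=cv2.INTER_CUBIC))
cv2.imwrite("pics/scene_9.png",cv2.resize(ds["color"][80:270,150:430],None,fx=2.8,fy=2.8,interpolation=cv2.INTER_CUBIC))
print("red",*red(dt,(320,200,380,250)))
E
```

```text
time_s: 22.15
position: [0.4252, -0.0873, 0.0908]
eef_rot: [-0.103, 0.7, 0.103, 0.699]
force: [-0.3, 0.5, 0.1]
gripper_width: 0.585
t 22.15 pos [ 0.4 -0.1  0.1] frame mm [-209.     1.6] tip 0.025 w 0.58469035180511 F [-0.3  0.5  0.1] q [-0.2  0.2 -0.5  0.8 -0.  -0.5]
R [[-0.001, -0.288, 0.958], [0.0, 0.958, 0.288], [-1.0, 0.001, -0.001]]
shift in tool axes cm [ 6.  -0.   9.6]
jaw rel frame deg 89.93880496731826 tool-x turn needed -0.0010680548061619
plate rear [-69.8 -69.2 -69.2 -68.8 -68.8 -68.8 -69.  -69.  -68.8]
lead top [49.2 49.4 49.6 49.4 48.8 49.2 49.2 49.2 49.2]
red [-25.4  19.2] -0.22467125137909222 35.754717703931796
```

View pics/top_9.png

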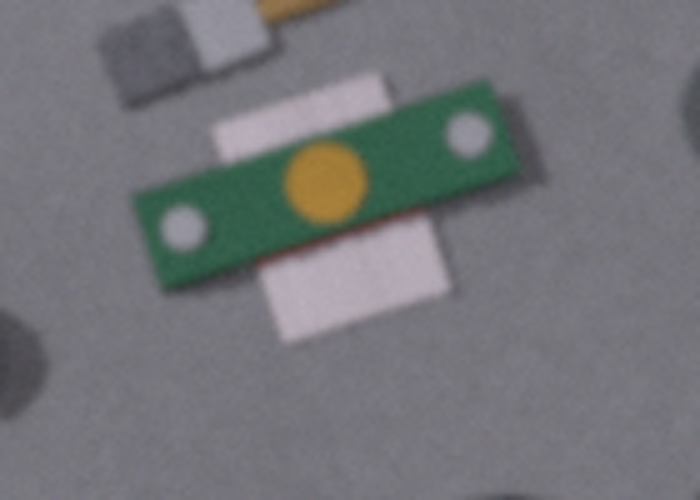

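View pics/scene_9.png

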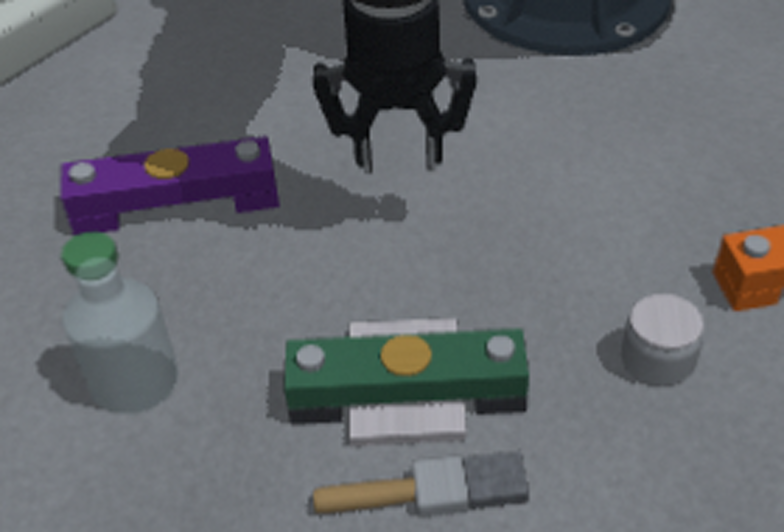

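```bash
python3 -m crank '[[-2,0,0,0],[-2,0,0,0],[-2,0,0,0],[-2,0,0,0],[-2,0,0,0],[0,0,0,0],[0,0,0,0]]'
python3 - <<'E'
from edges import *
dt=imaging.get_image("top")
yr=np.array([-.03,-.015,0,.015,.03])
for n,xr in(("rear",(-.085,-.04)),("lead",(.038,.062))):
    xs,S=prof(dt,yr,.014,xr,"val"); print(n,np.array([cross(xs,s) for s in S]))
s=read_state(); print(s["time_s"],s["position"],s["force"],abs(np.array(s["joint_vel"])).max())
from workcell import workorder
workorder.job_done()
E
```

```text
time_s: 22.95
position: [0.4293, -0.0869, 0.1908]
eef_rot: [-0.104, 0.699, 0.103, 0.7]
force: [-0.2, 0.6, 0.3]
gripper_width: 0.586
rear [-69.  -69.2 -69.  -68.8 -69. ]
lead [49.4 49.4 49.  49.  49.2]
23.0 [ 0.4 -0.1  0.2] [-0.1  0.9 -0.6] 0.014739920471515412
the job is handed in; nothing more can be done
```

The plate is under the green bar with its red line flush with the bar's front to within about 1 mm. I handed the job in at 23.0 s with the arm lifted clear of everything.

- **How it was done:** I pushed the plate sideways with two fingertips to square and centre it. Then I pushed its rear edge in three steps, measuring after each. I never grasped or lifted it. The contact forces I read stayed below about 6 N, but I only read them at the end of each move.
- **Line position:** In the top view the plate's rear edge is at x = −69 mm and its leading edge at +49 mm from the middle of the bar. That puts the red line at about −25 mm, which is the bar's front face. About 1 pixel of red still shows along the bar's edge, as expected when flush.
- **Square and centred:** The plate is square to the bar within about 0.3° and off-centre by 1–2 mm, against 8 mm of clearance each side.
- **Bystanders:** The bottle, tin and brush look unmoved in the pictures; I did not measure them.
- **Limits of the checks:** Direct fits of the bar's front edge gave mean values of −24.2 to −25.4 mm, with a few outliers. The scene camera could not confirm the final position, because the bar hides the red line and its plate-edge readings were unreliable. The final figure therefore rests on the top view and on how far the tool moved, and those two agree.

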